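# Pull out the ear defenders and hang them over the rail

## Robot

A 6-joint arm with a two-finger parallel gripper is mounted at the origin on the work surface; the furniture and walls round the work are solid. World frame = base frame: x ahead of the robot, y to its left, z up, the work surface at z = 0. Lengths are in mm, angles in rad, forces in N, time in s.
With the tool pointing down it reaches from about 350 to 975 mm from the base axis. Payload 7.1 kg.
Tool frame: the origin (TCP) lies midway between the tips of the shut fingers; the grasp point (between the pads) lies 19 mm behind it; z points along the fingers, y is the line along which they close (so a half turn about z gives the same grasp; the last joint's range is limited). The gripper opens to 88 mm and grips with 3 to 60 N. Pads are 20 mm wide; open, the fingers measure 115 mm over their backs; the gripper's body (75 mm by 178 mm) begins 61 mm behind the grasp point.
Start: joints at [1.157, 0.423, 1.63, -0, 1.089, -0.019], TCP at [240.357, 576.917, 222.675] pointing down, gripper open.
Joint ranges: [-3, 3], [-0.9, 2.11], [0.09, 2.58], [-1.31, 4.45], [0.11, 2.69], [-2.54, 2.54]. Speed limits (rad/s): [2.39, 2.39, 3.01, 3.14, 3.14, 3.14].

## Interface

Orientations are given as a rotation vector (axis times angle).
In Python, from workcell import ctrl gives the robot as it stands. The module is installed in compiled form; this text tells all that it offers.
- The arm moves only by the tool apply_moves, never from a script. Its argument "targets" is a list of rows, each a list of 3 entries, a list of its own where there are three numbers: the opening, from -1 (shut) to 1 (fully open), then the shift along the tool's x, y, z normalised to -1 to 1, where 1 is 5 cm, then the turn, a rotation vector about the tool's x, y, z normalised to -1 to 1, where 1 is 90 degrees. In form: [[jaw, [x, y, z], [wx, wy, wz]], ...]. A call has 1 to 8 rows; each row shifts and turns the commanded pose from where the row before left it, along the tool's axes as they then stand; what a row does not reach is not made up. A row lasts 1/8 s, in which the tool goes at most 62.5 mm and 10.7 degrees, less where a joint would pass 70% of its speed; a pose out of reach is approached as far as the arm can. A call with a number of a shift or a turn outside -1 to 1 is refused whole. A call with a gripper value outside its range is refused whole. The fingers move at their own pace and stop on an object; the grip force is fixed at half the most. Time passes only in rows, so rows that do not move let the fingers close. It gives the time, the measured TCP pose, the force, the opening and the grip force at its end, in the units of the state.
- ctrl.get_obs(): the state, without advancing time (a new reading comes with each control period).
- ctrl.get_image(name): name is "scene" or "top" or "wrist"; returns a dict with "pixels" (400x640x3 uint8, blue, green, red), "camera_matrix" (3x3 intrinsics, pixels), "view" (4x4, takes a point from world to camera coordinates); the wrist camera has in their place "hand_eye" (4x4, takes a point from camera to tool coordinates, whose origin is the TCP and whose axes are the flange's). Camera axes: x right, y down, z forward; pixel columns grow to the right and rows downward; lengths in mm; the calibration is good to about 2 mm. A picture is of the moment at which its call begins: read the wrist's pose just before it. There is no depth.
- ctrl.close_job(): hands the job in; it is judged then, once.
Trained networks look in the newest picture that a camera, given by its name, has taken for a name from the list of things; names that differ only in an ending like _2 or _b are one class to them, and where a whole thing is asked for, a point or a joint stands for the part that bears it (a point fixed in the world has none). Each returns a list of dicts, best first, with "score" (0 to 1); they miss things now and then, are a little off and sometimes report something else, mostly with a low value. They report only what shows in the picture. A call takes as long as a camera call.
- ctrl.masks_of(label, camera): "region" (400x640 bool, what is visible of it) and "bbox" ([left, top, right, bottom] in pixels, round what is visible of it).
- ctrl.pinpoint(label, camera): "xy" ([column, row] in pixels: a listed point, or the origin of a listed thing).
The state is a dict: "t": time; "qpos": joint angles; "qvel": joint speeds; "joint_torque": joint torques, N m; "ee_pos": TCP position; "orientation": TCP orientation; "ft_force": force on the tool from outside, world axes, zero at the start; "moment": the same for the moment, N m; "width": finger opening in mm; "grasp_force": force on a finger pad.
Only numpy, scipy, OpenCV 4.12 (cv2) and the standard library are available. Lean on these libraries where they do the work, as an engineer would, in place of code of your own. Each camera call takes 0.05 s, during which the arm holds its last target. There are 200 camera calls.

## Task

The ear defenders stand under the low plywood shelf with one cup sticking out. Draw them right out from under it and let go of them standing upright on the bench, so that you can take hold of them afresh by the headband; then hang them gently over the bar of the small steel rail, square across it with a cup on each side, hanging still and let go. Leave the label bundle, the brass weight and the cardboard core where they are.

Things in the scene. Friction and masses are not known exactly. Their poses are not given: they have to be found in the camera images.
- ear_defenders: Grey-black rigid ear defenders, 220 g, 60 x 152 x 150 mm (own x, y, z), standing upright. Origin: centre of the cups' underside, midway between the cups; own z up to the headband's crown, own y from cup to cup, own x the thickness. Each cup is a flat-footed block 60 x 38 x 85 mm, from 38 to 76 mm out along own y, with a 77 mm gap between the two
- strap_a (a point): middle of the strap above the cup on the +y side, 105 mm above the feet and 66 mm out; the strap is 26 mm thick along own x, and can be pinched there between the cup's top (85 mm up) and the band (130 mm up)
- strap_b (a point): the same on the -y side
- crown (a point): centre of the top of the padded crown, 150 mm above the feet; the crown is 30 x 44 x 20 mm (own x, y, z), so its underside, which rests on the bar, lies 20 mm below this point; from it the band slopes down and out to the straps
- riser: fixed low plywood shelf, 130 mm deep (own x), 140 mm wide (own y), 180 mm high; open only at its front, own -x, whose edge is 65 mm from the origin; sides 12 mm thick, underside of the top 168 mm up. Origin: centre of its underside, on the bench. The crown starts under it
- rail_stand: fixed rail stand of grey painted steel: a round steel bar 16 mm thick, along own y, on two posts whose inner faces are 58 mm either side of the middle and whose tops lie below the bar's top (end buttons stand 2 mm above it). Foot: a strip 46 x 152 x 10 mm (own x, y, z). Origin: centre of its underside, on the bench; own z up
- bar_mid (a point): middle of the bar at its top, 165 mm above the bench; own y runs along the bar
- bag_sealer: fixed blue bag sealer, to be passed over on the way to the rail: a bar-shaped base 77 mm wide (own x), 340 mm long (own y), 60 mm high; above its middle line a raised lever slopes up toward own -y (the robot): top 90 mm above the bench at own y = 170 mm, 175 mm at y = 0, 230 mm at y = -105 mm, 280 mm at its tip (y = -200 mm). Origin: in the middle of the base, at bench height
- label_bundle: bundle of white labels, 65 x 100 x 25 mm, lying on the low shelf, to be left alone; origin: centre of its underside
- brass_weight: brass bench weight, 50 mm across, 61 mm high, to be left alone; origin: centre of its underside
- core_card: empty cardboard tape core, 81 mm across, 50 mm high, to be left alone; origin: centre of its underside

How it is judged:
By the outcome, as a careful person would: the job done as asked, in the order asked, and still so for the second after the job is handed in, with the robot touching nothing.
It also fails if it takes over 58 s, if anything falls off the work surface, if the arm or the gripper's body presses on something with over 40 N, if the wrist force passes 120 N, or if a joint passes its speed limit or range.

## Working session

There is one attempt and no reset: what is moved stays moved. The work goes in short steps, Python scripts to look and compute and a tool call to move; the robot and the scene stay as the last step left them, time stands still between calls to the robot, and variables do not carry over. Pictures are saved under pics/ and viewed, at most 10 in all, crops included, and the job is handed in when it is done.

Besides the shell and the picture viewer there is one more tool, called as a command line: name --argument value ..., lists and objects as JSON in quotes. apply_moves: Moves the arm, as the interface text tells. Scaled input: -1 to 1 covers 5 cm each way for a shift and 90 degrees each way for a turn. Its arguments: {"type":"object","properties":{"targets":{"type":"array"}},"required":["targets"]}

```bash
mkdir -p pics; cat > h.py <<'E'
import numpy as np, cv2
from scipy.spatial.transform import Rotation as R
from workcell import ctrl
def ray(im,uv):
    K=im["camera_matrix"]; V=np.array(im["view"]); d=np.linalg.inv(K)@[uv[0],uv[1],1]
    Rm=V[:3,:3]; return -Rm.T@V[:3,3], Rm.T@d
def atz(im,uv,z):
    c,d=ray(im,uv); return c+d*(z-c[2])/d[2]
def proj(im,p):
    V=np.array(im["view"]); q=im["camera_matrix"]@(V[:3,:3]@np.array(p)+V[:3,3]); return q[:2]/q[2]
def tri(a,b):
    (c1,d1),(c2,d2)=a,b
    A=np.stack([d1,-d2],1); s=np.linalg.lstsq(A,c2-c1,rcond=None)[0]
    p,q=c1+d1*s[0],c2+d2*s[1]; return (p+q)/2,np.linalg.norm(p-q)
E
python3 - <<'E'
from h import *
o=ctrl.get_obs(); print({k:np.round(v,3) for k,v in o.items()})
ims={n:ctrl.get_image(n) for n in("scene","top")}
for n,i in ims.items(): cv2.imwrite(f"pics/{n}0.png",i["pixels"]); print(n,np.round(ray(i,(320,200)),2).tolist())
Z=dict(ear_defenders=0,strap_a=105,crown=150,riser=0,rail_stand=0,bar_mid=165,bag_sealer=0,label_bundle=180,brass_weight=0,core_card=0)
for l,z in Z.items():
    r={}
    for n in ims:
        p=ctrl.pinpoint(l,n); m=ctrl.masks_of(l,n)
        for k in p[:3]: print(l,n,np.round(k["score"],2),np.round(k["xy"],1),np.round(atz(ims[n],k["xy"],z),0))
        for k in m[:1]: print("   mask",n,round(k["score"],2),np.round(k["bbox"]))
        if p:r[n]=ray(ims[n],p[0]["xy"])
    if len(r)==2: print("  tri",[np.round(x,1) for x in tri(r["scene"],r["top"])])
E
```

```text
{'t': np.float64(0.0), 'qpos': array([ 1.157,  0.424,  1.631, -0.   ,  1.089, -0.019]), 'qvel': array([ 0.001, -0.   ,  0.   ,  0.002, -0.002, -0.   ]), 'joint_torque': array([-1.0000e-03, -5.4462e+01, -2.7367e+01,  6.4000e-02,  2.3000e-02,
       -0.0000e+00]), 'ee_pos': array([240.149, 576.425, 221.924]), 'orientation': array([-6.16e-01, -3.08e+00,  2.00e-03]), 'ft_force': array([-0.719,  0.165,  0.594]), 'moment': array([ 0.031, -0.095, -0.032]), 'grasp_force': np.float64(0.0), 'width': np.float64(87.867)}
scene [[820.48, -419.61, 774.02], [-0.39, 0.56, -0.73]]
top [[372.42, 30.23, 1056.0], [0.16, 0.05, -0.99]]
   mask scene 0.44 [296. 220. 306. 227.]
ear_defenders top 0.55 [375.2 222.5] [480. -68.   0.]
   mask top 0.92 [348. 211. 373. 235.]
strap_a scene 0.38 [302.2 225.2] [473.   1. 105.]
   mask scene 0.59 [295. 219. 309. 227.]
strap_a top 0.84 [350.7 220.4] [476.   1. 105.]
   mask top 0.88 [346. 209. 371. 234.]
  tri [array([474.4,   0.5, 107.1]), np.float64(2.4)]
crown scene 0.29 [294.1 219.5] [471. -25. 150.]
crown scene 0.23 [303.9 224.7] [498. -24. 150.]
   mask scene 0.
[... 795 characters left out ...]
7. 218. 294. 272.]
label_bundle top 0.68 [407.2 209.9] [ 490. -124.  180.]
   mask top 0.8 [392. 184. 429. 233.]
  tri [array([ 488.2, -128.1,  173.3]), np.float64(7.2)]
brass_weight scene 0.87 [368.  267.5] [633.  54.   0.]
   mask scene 0.58 [361. 253. 386. 277.]
brass_weight top 0.65 [329.8 165.3] [643.  53.   0.]
brass_weight top 0.36 [352.2 215.3] [501.  -6.   0.]
   mask top 0.68 [322. 153. 336. 172.]
  tri [array([638.2,  50.9,   9. ]), np.float64(7.4)]
core_card scene 0.89 [294.6 219.5] [388.  71.   0.]
   mask scene 0.69 [279. 197. 311. 222.]
core_card top 0.72 [322.  257.6] [387.  78.   0.]
   mask top 0.71 [305. 240. 323. 270.]
  tri [array([385.7,  76.7,  -7. ]), np.float64(3.5)]
```

View pics/scene0.png

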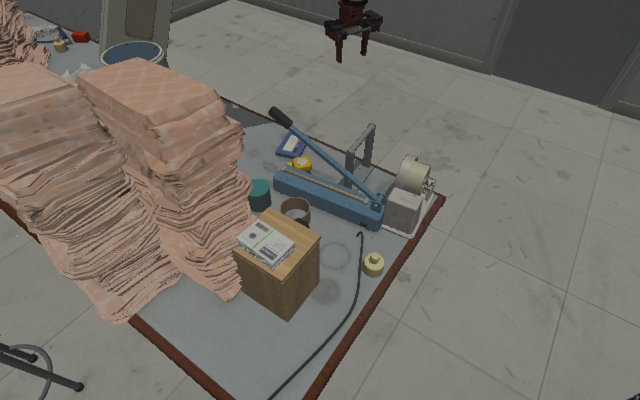

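View pics/top0.png

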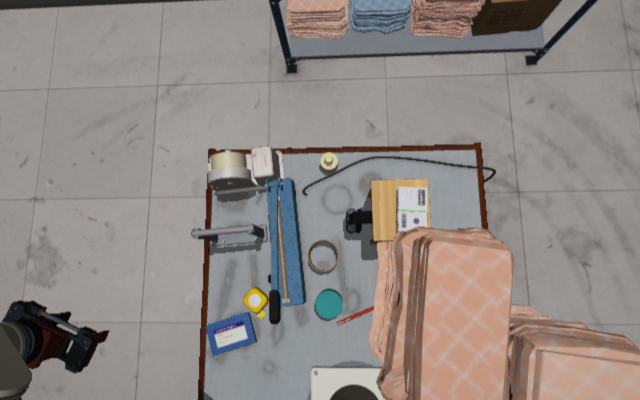

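The scene view shows the riser at (275,270), the sealer lever from (275,115) to (380,205), the rail at (360,155), and towel stacks on the left. In the top view the exposed strap and cup are at about (355,222), left of the riser (370–428). The core is at (323,257), the sealer at (287,240) and the rail bar at (193–262,233).

```bash
python3 - <<'E'
from h import *
t=ctrl.get_image("top"); s=ctrl.get_image("scene")
im=t["pixels"].copy()
cv2.imwrite("pics/topc.png",cv2.resize(im[150:270,185:435],None,fx=3.2,fy=3.2,interpolation=cv2.INTER_CUBIC))
print("base",proj(t,[0,0,0]))
for uv,z in [((371,180),180),((371,241),180),((428,180),180),((428,241),180),((268,180),60),((294,180),60),((278,304),60),((303,302),60),((275,300),275),((193,233),157),((262,233),157)]:
    print(uv,z,np.round(atz(t,uv,z)))
for uv in [(240,125),(165,65),(230,90),(250,200)]: print("towel scene",uv,[np.round(atz(s,uv,z)).tolist() for z in(200,300,400)])
for uv in [(385,232),(375,340),(510,240),(430,230)]: print("towel top",uv,[np.round(atz(t,uv,z)).tolist() for z in(200,300,400)])
E
```

```text
base [354.02389907 413.01239036]
(371, 180) 180 [560. -45. 180.]
(371, 241) 180 [421. -41. 180.]
(428, 180) 180 [ 558. -174.  180.]
(428, 241) 180 [ 419. -167.  180.]
(268, 180) 60 [591. 217.  60.]
(294, 180) 60 [590. 148.  60.]
(278, 304) 60 [271. 187.  60.]
(303, 302) 60 [276. 124.  60.]
(275, 300) 275 [301. 159. 275.]
(193, 233) 157 [444. 377. 157.]
(262, 233) 157 [443. 211. 157.]
towel scene (240, 125) [[181.0, 118.0, 200.0], [292.0, 25.0, 300.0], [404.0, -69.0, 400.0]]
towel scene (165, 65) [[-245.0, 217.0, 200.0], [-60.0, 106.0, 300.0], [126.0, -5.0, 400.0]]
towel scene (230, 90) [[33.0, 230.0, 200.0], [171.0, 117.0, 300.0], [308.0, 3.0, 400.0]]
towel scene (250, 200) [[388.0, -68.0, 200.0], [464.0, -129.0, 300.0], [539.0, -191.0, 400.0]]
towel top (385, 232) [[439.0, -70.0, 200.0], [431.0, -59.0, 300.0], [423.0, -47.0, 400.0]]
towel top (375, 340) [[213.0, -41.0, 200.0], [231.0, -33.0, 300.0], [250.0, -25.0, 400.0]]
towel top (510, 240) [[419.0, -336.0, 200.0], [414.0, -293.0, 300.0], [408.0, -250.0, 400.0]]
towel top (430, 230) [[442.0, -168.0, 200.0], [434.0, -145.0, 300.0], [426.0, -122.0, 400.0]]
```

View pics/topc.png

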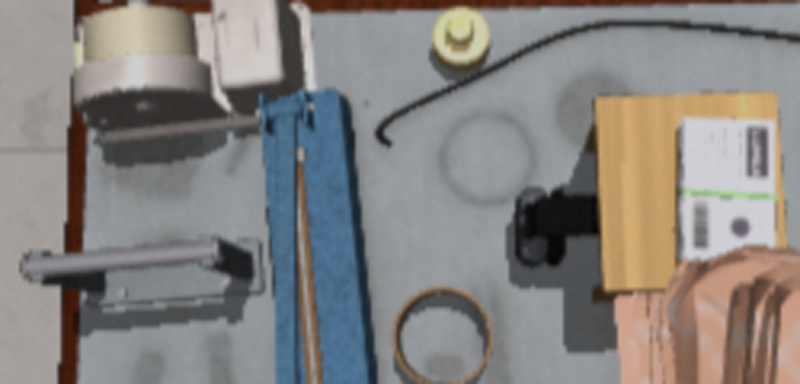

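The crop shows the riser's front edge at about crop x 600 and the exposed cup at crop (515–560, 185–265). The sealer's right edge is at crop x 350–370, so there is little room on that side.

```bash
cat >> h.py <<'E'
def Rt(yaw,tilt=0):
    # yaw 0: tool y (closing) along world x, tool x along world +y; tilt leans the tool's back toward +y (yaw 0)
    a=np.radians(tilt); B=np.array([[0,1,0],[np.cos(a),0,-np.sin(a)],[-np.sin(a),0,-np.cos(a)]]).astype(float)
    return R.from_euler('z',yaw,degrees=True)*R.from_matrix(B)
def plan(wps,step=45,start=None):
    """wps: (pos, Rotation, jaw[, step]) -> prints rows; simulated with rounding"""
    o=ctrl.get_obs(); p,q=(np.array(o["ee_pos"]),R.from_rotvec(o["orientation"])) if start is None else start
    rows=[]
    for w in wps:
        tp,tq,j=np.array(w[0],float),w[1],w[2]; st=w[3] if len(w)>3 else step
        n=max(1,int(np.ceil(max(np.linalg.norm(tp-p)/st,np.degrees((q.inv()*tq).magnitude())/10))))
        for k in range(n,0,-1):
            d=np.round(q.inv().apply((tp-p)/k)/50,3); r=np.round((q.inv()*tq).as_rotvec()/k/(np.pi/2),3)
            rows.append([j,(d+0).tolist(),(r+0).tolist()])
            p=p+q.apply(d*50); q=q*R.from_rotvec(r*np.pi/2)
    for i in range(0,len(rows),8): print(str(rows[i:i+8]).replace(" ",""))
    return p,q
E
python3 - <<'E'
from h import *
plan([([240,560,400],R.from_rotvec(ctrl.get_obs()["orientation"]),1),([474,75,360],Rt(0,12),1)])
E
```

```text
[[1,[-0.031,-0.079,-0.887],[0.0,0.0,0.0]],[1,[-0.031,-0.079,-0.886],[0.0,0.0,0.0]],[1,[-0.031,-0.079,-0.887],[0.0,0.0,0.0]],[1,[-0.031,-0.078,-0.886],[0.0,0.0,0.0]],[1,[-0.671,-0.596,0.067],[0.007,-0.01,0.062]],[1,[-0.724,-0.527,0.084],[0.007,-0.01,0.062]],[1,[-0.771,-0.454,0.101],[0.006,-0.01,0.062]],[1,[-0.809,-0.375,0.117],[0.007,-0.01,0.062]]]
[[1,[-0.84,-0.294,0.134],[0.007,-0.01,0.062]],[1,[-0.862,-0.209,0.15],[0.006,-0.01,0.062]],[1,[-0.876,-0.123,0.165],[0.007,-0.01,0.062]],[1,[-0.881,-0.035,0.18],[0.007,-0.009,0.062]],[1,[-0.878,0.052,0.192],[0.006,-0.009,0.062]],[1,[-0.866,0.139,0.204],[0.006,-0.01,0.063]],[1,[-0.844,0.226,0.215],[0.007,-0.01,0.062]],[1,[-0.815,0.309,0.226],[0.006,-0.009,0.063]]]
```

apply_moves --targets '[[1,[-0.03,-0.08,-0.89],[0,0,0]],[1,[-0.03,-0.08,-0.89],[0,0,0]],[1,[-0.03,-0.08,-0.89],[0,0,0]],[1,[-0.03,-0.08,-0.89],[0,0,0]],[1,[-0.67,-0.6,0.07],[0.007,-0.01,0.062]],[1,[-0.72,-0.53,0.08],[0.007,-0.01,0.062]],[1,[-0.77,-0.45,0.1],[0.006,-0.01,0.062]],[1,[-0.81,-0.38,0.12],[0.007,-0.01,0.062]]]'

```text
t: 3.2
ee_pos: [317.7, 396.6, 387.3]
orientation: [1.184, 2.851, -0.083]
ft_force: [-0.5, 0.4, 0.1]
width: 87.6
grasp_force: 0.0
```

apply_moves --targets '[[1,[-0.84,-0.29,0.13],[0.007,-0.01,0.062]],[1,[-0.86,-0.21,0.15],[0.006,-0.01,0.062]],[1,[-0.88,-0.12,0.16],[0.007,-0.01,0.062]],[1,[-0.88,-0.03,0.18],[0.007,-0.009,0.062]],[1,[-0.88,0.05,0.19],[0.006,-0.009,0.062]],[1,[-0.87,0.14,0.2],[0.006,-0.01,0.063]],[1,[-0.84,0.23,0.21],[0.007,-0.01,0.062]],[1,[-0.81,0.31,0.23],[0.006,-0.009,0.063]]]'

```text
t: 4.2
ee_pos: [474.4, 73.8, 361.5]
orientation: [2.114, 2.106, -0.221]
ft_force: [0.3, 0.7, 0.8]
width: 88.0
grasp_force: 0.0
```

```bash
cat >> h.py <<'E'
def wrist():
    o=ctrl.get_obs(); im=ctrl.get_image("wrist")
    T=np.eye(4); T[:3,:3]=R.from_rotvec(o["orientation"]).as_matrix(); T[:3,3]=o["ee_pos"]
    im["view"]=np.linalg.inv(T@np.array(im["hand_eye"])); return im
E
python3 - <<'E'
from h import *
w=wrist(); o=ctrl.get_obs(); print(o["t"],o["ee_pos"],np.round(o["qpos"],2),R.from_rotvec(o["orientation"]).as_matrix().round(2).tolist())
print(np.round(w["hand_eye"],2).tolist())
cv2.imwrite("pics/w1.png",w["pixels"])
for l,z in dict(strap_a=105,crown=150,ear_defenders=0,riser=0,core_card=0,bag_sealer=0).items():
    for k in ctrl.pinpoint(l,"wrist")[:2]: print(l,round(k["score"],2),np.round(k["xy"]),np.round(atz(w,k["xy"],z),1))
E
```

```text
4.25 [475.90924562  70.38719989 361.07931433] [ 0.25  0.09  1.76 -0.21  1.35  0.32] [[0.01, 1.0, 0.0], [0.98, -0.01, -0.21], [-0.21, 0.0, -0.98]]
[[0.0, -0.96, -0.28, 77.47], [1.0, 0.0, -0.0, 0.29], [0.0, -0.28, 0.96, -161.98], [0.0, 0.0, 0.0, 1.0]]
strap_a 0.98 [321. 170.] [477.4   2.4 105. ]
crown 0.84 [323. 236.] [479.8 -64.6 150. ]
ear_defenders 0.8 [321. 183.] [478.2 -66.8   0. ]
```

View pics/w1.png

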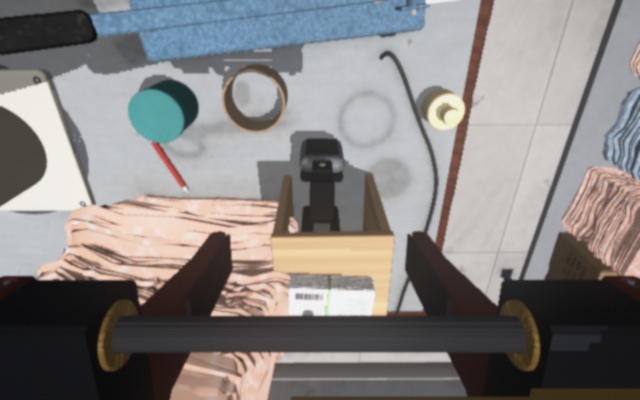

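The wrist view shows strap_a at (321,170) and the crown under the shelf at (323,236). The shelf mouth is between columns 280 and 388. The towels' near rim is along row 197, columns 70–295.

```bash
python3 - <<'E'
from h import *
w=wrist()
for uv in [(140,197),(230,200),(285,203),(295,228),(70,215)]: print(uv,[np.round(atz(w,uv,z)).tolist()[:2] for z in(0,100,200,300,400)])
for uv in [(272,236),(393,236)]: print(uv,atz(w,uv,180).round())
for uv in [(302,143),(342,143)]: print("cup outer edge",uv,atz(w,uv,85).round())
for uv in [(300,72),(425,10),(425,25),(95,15),(150,60)]: print("sealer",uv,atz(w,uv,60).round())
print(plan([([478,30,230],Rt(0,12),1,45),([478,8,140],Rt(0,12),1,25),([478,0,91.5],Rt(0,12),1,18)]))
E
```

```text
(140, 197) [[183.0, -91.0], [241.0, -36.0], [299.0, 19.0], [356.0, 74.0], [414.0, 128.0]]
(230, 200) [[329.0, -96.0], [358.0, -40.0], [387.0, 16.0], [415.0, 71.0], [444.0, 127.0]]
(285, 203) [[419.0, -102.0], [430.0, -45.0], [441.0, 12.0], [452.0, 69.0], [462.0, 126.0]]
(295, 228) [[434.0, -151.0], [442.0, -84.0], [450.0, -17.0], [458.0, 49.0], [466.0, 116.0]]
(70, 215) [[58.0, -125.0], [140.0, -64.0], [223.0, -2.0], [305.0, 60.0], [388.0, 121.0]]
(272, 236) [422. -42. 180.]
(393, 236) [557. -41. 180.]
cup outer edge (302, 143) [453.  33.  85.]
cup outer edge (342, 143) [503.  33.  85.]
sealer (300, 72) [452. 114.  60.]
sealer (425, 10) [593. 180.  60.]
sealer (425, 25) [595. 165.  60.]
sealer (95, 15) [223. 175.  60.]
sealer (150, 60) [274. 127.  60.]
[[1,[-0.088,0.021,0.691],[0.0,0.0,0.0]],[1,[-0.088,0.021,0.691],[0.0,0.0,0.0]],[1,[-0.089,0.021,0.691],[0.0,0.0,0.0]],[1,[-0.088,0.021,0.691],[0.001,0.0,0.001]],[1,[-0.014,0.0,0.463],[0.0,0.0,0.0]],[1,[-0.014,0.0,0.463],[0.0,0.0,0.0]],[1,[-0.015,0.0,0.463],[0.0,0.0,0.0]],[1,[-0.014,0.001,0.463],[0.0,0.0,0.0]]]
[[1,[0.015,0.0,0.327],[0.0,0.0,0.0]],[1,[0.015,0.0,0.328],[0.0,0.0,0.0]],[1,[0.015,0.0,0.327],[0.0,0.0,0.0]]]
(array([4.78006931e+02, 1.68422721e-02, 9.15208367e+01]), Rotation.from_matrix(array([[ 2.70679832e-04,  9.99999901e-01, -3.54466926e-04],
                            [ 9.78216221e-01, -3.38366630e-04, -2.07588320e-01],
                            [-2.07588419e-01, -2.90555326e-04, -9.78216215e-01]])))
```

apply_moves --targets '[[1,[-0.09,0.02,0.69],[0,0,0]],[1,[-0.09,0.02,0.69],[0,0,0]],[1,[-0.09,0.02,0.69],[0,0,0]],[1,[-0.09,0.02,0.69],[0,0,0]],[1,[-0.014,0,0.46],[0,0,0]],[1,[-0.014,0,0.46],[0,0,0]],[1,[-0.014,0,0.46],[0,0,0]],[1,[-0.014,0,0.46],[0,0,0]]]'

```text
t: 5.6
ee_pos: [478.3, 7.8, 140.3]
orientation: [2.109, 2.112, -0.22]
ft_force: [-0.7, -0.1, -0.3]
width: 87.6
grasp_force: 0.0
```

```bash
python3 - <<'E'
from h import *
w=wrist()
for l,z in dict(strap_a=105,crown=150,ear_defenders=0).items():
    for k in ctrl.pinpoint(l,"wrist")[:1]: print(l,round(k["score"],2),np.round(k["xy"]),np.round(atz(w,k["xy"],z),1))
o=ctrl.get_obs(); print(o["ee_pos"])
plan([([478,-1,92.5],Rt(0,12),1,15)])
E
```

```text
strap_a 0.96 [318. 223.] [478.3   2.1 105. ]
crown 0.92 [318. 364.] [478.2 -65.8 150. ]
ear_defenders 0.76 [317. 222.] [477.6 -64.6   0. ]
[478.15355933   7.57118499 141.01444768]
[[1,[0.009,-0.001,0.246],[0.0,0.0,0.0]],[1,[0.008,-0.001,0.246],[0.0,0.0,0.0]],[1,[0.009,-0.001,0.246],[0.0,0.0,0.0]],[1,[0.008,-0.001,0.247],[0.0,0.0,0.0]]]
```

apply_moves --targets '[[1,[0.01,0,0.25],[0,0,0]],[1,[0.01,0,0.25],[0,0,0]],[1,[0.01,0,0.25],[0,0,0]],[1,[0.01,0,0.24],[0,0,0]],[1,[0,0,0],[0,0,0]]]'

```text
t: 6.42
ee_pos: [477.3, -1.6, 90.8]
orientation: [2.112, 2.111, -0.224]
ft_force: [0.1, 0.2, -0.3]
width: 88.0
grasp_force: 0.0
```

apply_moves --targets '[[-1,[0,0,0],[0,0,0]],[-1,[0,0,0],[0,0,0]],[-1,[0,0,0],[0,0,0]],[-1,[0,0,0],[0,0,0]],[-1,[0,0,0],[0,0,0]],[-1,[0,0,0],[0,0,0]]]'

```text
t: 7.18
ee_pos: [478.1, -1.4, 91.9]
orientation: [2.111, 2.11, -0.221]
ft_force: [0.4, 0.8, 0.4]
width: 31.3
grasp_force: 0.3
```

```bash
python3 - <<'E'
from h import *
o=ctrl.get_obs(); p=o["ee_pos"]; print(p,o["width"],o["grasp_force"],o["ft_force"])
# no-rotation pull: keep the measured orientation
q=R.from_rotvec(o["orientation"])
plan([(p+[0,0,0.6],q,-1),(p+[10,95,0.6],q,-1,12),(p+[60,113,0.6],q,-1,12)])
E
```

```text
[478.13824776  -1.36483693  91.9416855 ] 31.27328133742191 0.27874491177499294 [0.44765086 0.78196764 0.3864712 ]
[[-1,[-0.002,0.0,-0.012],[0.0,0.0,0.0]],[-1,[0.232,0.025,-0.049],[0.0,0.0,0.0]],[-1,[0.232,0.025,-0.049],[0.0,0.0,0.0]],[-1,[0.232,0.025,-0.049],[0.0,0.0,0.0]],[-1,[0.232,0.025,-0.05],[0.0,0.0,0.0]],[-1,[0.233,0.025,-0.049],[0.0,0.0,0.0]],[-1,[0.232,0.025,-0.05],[0.0,0.0,0.0]],[-1,[0.233,0.025,-0.049],[0.0,0.0,0.0]]]
[[-1,[0.232,0.025,-0.05],[0.0,0.0,0.0]],[-1,[0.071,0.2,-0.015],[0.0,0.0,0.0]],[-1,[0.07,0.2,-0.015],[0.0,0.0,0.0]],[-1,[0.071,0.2,-0.015],[0.0,0.0,0.0]],[-1,[0.07,0.2,-0.014],[0.0,0.0,0.0]],[-1,[0.071,0.2,-0.015],[0.0,0.0,0.0]]]
```

Still closing (31 mm). I'll wait until the grip builds up.

apply_moves --targets '[[-1,[0,0,0],[0,0,0]],[-1,[0,0,0],[0,0,0]],[-1,[0,0,0],[0,0,0]]]'

```text
t: 7.55
ee_pos: [478.2, -1.4, 91.9]
orientation: [2.111, 2.11, -0.221]
ft_force: [0.8, -0.2, 0.1]
width: 29.0
grasp_force: 30.0
```

apply_moves --targets '[[-1,[0,0,-0.015],[0,0,0]],[-1,[0.23,0.025,-0.05],[0,0,0]],[-1,[0.23,0.025,-0.05],[0,0,0]],[-1,[0.23,0.025,-0.05],[0,0,0]]]'

```text
t: 8.05
ee_pos: [482.0, 35.1, 92.8]
orientation: [2.111, 2.111, -0.221]
ft_force: [0.2, 0.7, -0.7]
width: 28.6
grasp_force: 30.0
```

apply_moves --targets '[[-1,[0.23,0.025,-0.05],[0,0,0]],[-1,[0.23,0.025,-0.05],[0,0,0]],[-1,[0.23,0.025,-0.05],[0,0,0]],[-1,[0.23,0.025,-0.05],[0,0,0]],[-1,[0.23,0.025,-0.05],[0,0,0]],[-1,[0.07,0.2,-0.015],[0,0,0]]]'

```text
t: 8.8
ee_pos: [498.0, 97.3, 93.1]
orientation: [2.11, 2.111, -0.222]
ft_force: [-0.1, 0.2, -0.7]
width: 28.6
grasp_force: 30.0
```

apply_moves --targets '[[-1,[0.07,0.2,-0.015],[0,0,0]],[-1,[0.07,0.2,-0.015],[0,0,0]],[-1,[0.07,0.2,-0.015],[0,0,0]],[-1,[0.07,0.2,-0.015],[0,0,0]],[-1,[0,0,0],[0,0,0]]]'

```text
t: 9.43
ee_pos: [536.1, 109.9, 93.1]
orientation: [2.113, 2.111, -0.23]
ft_force: [-8.4, -0.7, 8.5]
width: 28.3
grasp_force: 30.3
```

```bash
python3 - <<'E'
from h import *
o=ctrl.get_obs(); print(o["t"],o["ee_pos"],o["width"],o["ft_force"])
ims={"top":ctrl.get_image("top"),"scene":ctrl.get_image("scene"),"wrist":wrist()}
for n,i in ims.items():
    cv2.imwrite(f"pics/{n}2.png",i["pixels"])
    for l,z in dict(strap_a=105,crown=150,ear_defenders=0).items():
        for k in ctrl.pinpoint(l,n)[:2]: print(n,l,round(k["score"],2),np.round(k["xy"]),np.round(atz(i,k["xy"],z),1))
a=ims["top"]["pixels"][130:290,230:440]; b=ims["scene"]["pixels"][130:290,230:440]
cv2.imwrite("pics/c2.png",cv2.resize(np.hstack([a,b]),(798,304),interpolation=cv2.INTER_CUBIC))
E
```

```text
9.425 [536.12475359 109.91259621  93.11047454] 28.315255650505 [-8.38227175 -0.69593222  8.50482465]
top strap_a 0.88 [360. 196.] [536.  -22.3 105. ]
top strap_a 0.61 [306. 195.] [541.7 113.1 105. ]
top crown 0.63 [333. 193.] [537.3  44.3 150. ]
top crown 0.58 [319. 254.] [393.4  77.5 150. ]
top ear_defenders 0.71 [334. 207.] [524.4  43.3   0. ]
scene strap_a 0.74 [331. 250.] [568.  -17.4 105. ]
scene strap_a 0.58 [347. 206.] [526.9 113.  105. ]
scene crown 0.69 [336. 211.] [532.3  50.4 150. ]
scene ear_defenders 0.66 [331. 251.] [531.1  41.2   0. ]
wrist strap_a 0.98 [314. 264.] [534.  111.9 105. ]
wrist ear_defenders 0.9 [315. 251.] [532.4  38.7   0. ]
```

View pics/c2.png

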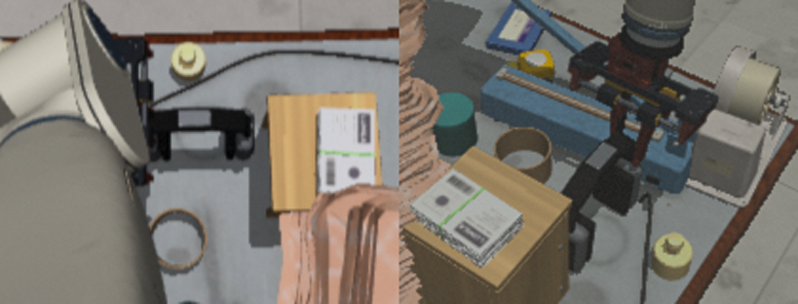

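The crops show the ears fully clear of the riser. The leading cup has reached the hooked cord end at about left crop (150,105), with roughly 8 N of force. I'll back off in x.

apply_moves --targets '[[-1,[0,-0.13,0],[0,0,0]],[-1,[0,-0.13,0],[0,0,0]],[-1,[0,-0.13,0],[0,0,0]],[-1,[0,-0.13,0],[0,0,0]],[-1,[0,0,0],[0,0,0]]]'

```text
t: 10.65
ee_pos: [511.7, 110.9, 93.2]
orientation: [2.111, 2.111, -0.221]
ft_force: [0.1, 0.1, -1.1]
width: 28.4
grasp_force: 30.0
```

```bash
python3 - <<'E'
from h import *
o=ctrl.get_obs(); print(o["t"],o["ee_pos"],o["orientation"],o["width"],o["ft_force"])
w=wrist()
cv2.imwrite("pics/w3.png",w["pixels"])
for l,z in dict(strap_a=105,crown=150,ear_defenders=0).items():
        for k in ctrl.pinpoint(l,"wrist")[:2]: print(l,round(k["score"],2),np.round(k["xy"]),np.round(atz(w,k["xy"],z),1))
E
```

```text
10.65 [511.68682599 110.92766701  93.19558703] [ 2.11082717  2.11069253 -0.22113711] 28.44010141572962 [ 0.08069405  0.12361715 -1.11436392]
strap_a 0.92 [314. 266.] [509.8 112.  105. ]
crown 0.37 [316. 266.] [511.2 149.3 150. ]
ear_defenders 0.92 [314. 246.] [508.1  44.9   0. ]
```

View pics/w3.png

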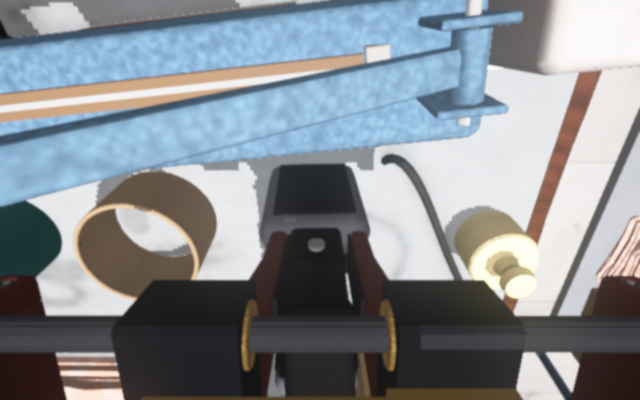

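The ears stand clear of everything. I'll lower about 1.3 mm onto the bench, open, and rise straight up.

apply_moves --targets '[[-1,[0,0,0.026],[0,0,0]],[-1,[0,0,0],[0,0,0]],[0.3,[0,0,0],[0,0,0]],[0.3,[0,0,0],[0,0,0]],[0.3,[0,0,0],[0,0,0]],[0.3,[0,0,0],[0,0,0]],[0.3,[0,0,0],[0,0,0]]]'

```text
t: 11.72
ee_pos: [512.2, 110.5, 91.8]
orientation: [2.111, 2.11, -0.221]
ft_force: [-0.8, 0.1, 0.2]
width: 57.2
grasp_force: 0.0
```

```bash
python3 - <<'E'
from h import *
o=ctrl.get_obs(); print(o["t"],o["ee_pos"],o["width"],o["ft_force"])
p=o["ee_pos"];q=R.from_rotvec(o["orientation"])
plan([(p+[0,0,110],q,0.5,25),([508,75,290],Rt(0,0),0.7,35)])
E
```

```text
11.725 [512.18208942 110.50043416  91.84530521] 57.242197021785 [-0.77930599  0.1110529   0.15171552]
[[0.5,[-0.091,0.0,-0.43],[0.0,0.0,0.0]],[0.5,[-0.092,0.0,-0.43],[0.0,0.0,0.0]],[0.5,[-0.091,0.001,-0.431],[0.0,0.0,0.0]],[0.5,[-0.092,0.0,-0.43],[0.0,0.0,0.0]],[0.5,[-0.091,0.001,-0.431],[0.0,0.0,0.0]],[0.7,[-0.354,-0.027,-0.526],[0.0,0.044,0.0]],[0.7,[-0.317,-0.028,-0.549],[0.0,0.045,0.0]],[0.7,[-0.277,-0.027,-0.569],[0.001,0.044,0.0]]]
```

apply_moves --targets '[[0.5,[-0.09,0,-0.43],[0,0,0]],[0.5,[-0.09,0,-0.43],[0,0,0]],[0.5,[-0.09,0,-0.43],[0,0,0]],[0.5,[-0.09,0,-0.43],[0,0,0]],[0.5,[-0.09,0,-0.43],[0,0,0]],[0.7,[-0.35,-0.03,-0.53],[0,0.044,0]],[0.7,[-0.32,-0.03,-0.55],[0,0.045,0]],[0.7,[-0.28,-0.03,-0.57],[0,0.044,0]]]'

```text
t: 12.72
ee_pos: [507.3, 75.1, 291.2]
orientation: [-2.221, -2.222, -0.003]
ft_force: [0.7, 0.3, -0.6]
width: 74.3
grasp_force: 0.0
```

```bash
python3 - <<'E'
from h import *
ctrl.get_image("top")
w=wrist(); o=ctrl.get_obs(); print(o["t"],o["ee_pos"])
cv2.imwrite("pics/w4.png",w["pixels"])
for l,z in dict(strap_a=105,crown=150,ear_defenders=0).items():
    for k in ctrl.pinpoint(l,"wrist")[:3]: print(l,round(k["score"],2),np.round(k["xy"]),np.round(atz(w,k["xy"],z),1))
E
```

```text
12.825 [509.10530152  73.86426661 293.41785004]
strap_a 0.87 [314. 255.] [505.2 -20.2 105. ]
strap_a 0.84 [312. 135.] [504.2 110.1 105. ]
crown 0.65 [319. 210.] [511.   47.2 150. ]
ear_defenders 0.58 [318. 173.] [510.5  48.    0. ]
```

View pics/w4.png

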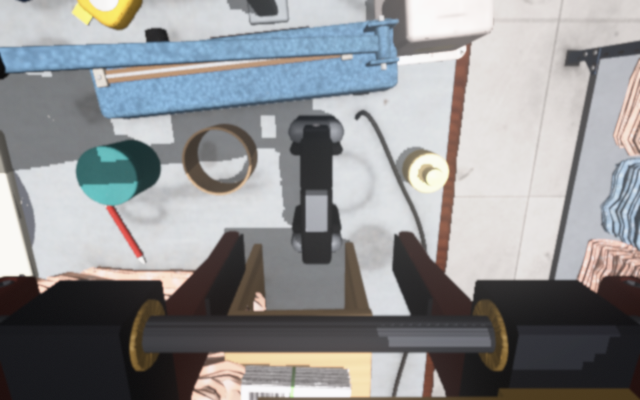

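The view shows the ears upright and free in front of the shelf. The crown is at (317,211), the cups at (316,130) and (317,240), and they are square to the tool.

```bash
python3 - <<'E'
from h import *
w=wrist(); o=ctrl.get_obs(); print(o["ee_pos"])
for uv in [(306,190),(329,190),(306,232),(329,232)]: print(uv, atz(w,uv,150).round(1))
for k in ctrl.pinpoint("crown","wrist")[:3]: print(round(k["score"],2),np.round(k["xy"]),np.round(atz(w,k["xy"],150),1))
for k in ctrl.pinpoint("strap_a","wrist")[:3]: print(round(k["score"],2),np.round(k["xy"]),np.round(atz(w,k["xy"],105),1))
plan([([508,46,200],Rt(0,0),0.3,35),([508,46,134],Rt(0,0),0.3,17)])
E
```

```text
[506.81243566  75.54562689 288.94119451]
(306, 190) [496.1  68.6 150. ]
(329, 190) [516.5  68.6 150. ]
(306, 232) [495.6  28.5 150. ]
(329, 232) [516.8  28.5 150. ]
0.86 [322. 212.] [510.   47.8 150. ]
0.71 [318. 256.] [506.5 -17.9 105. ]
0.7 [320. 137.] [508.6 110.1 105. ]
[[0.3,[-0.198,0.008,0.592],[0.0,0.0,0.0]],[0.3,[-0.199,0.009,0.592],[0.0,0.0,0.0]],[0.3,[-0.198,0.008,0.593],[-0.001,0.001,0.001]],[0.3,[0.0,0.0,0.33],[0.0,0.0,0.0]],[0.3,[0.0,0.0,0.33],[0.0,0.0,0.0]],[0.3,[0.0,0.0,0.33],[0.0,0.0,0.0]],[0.3,[-0.001,0.0,0.33],[0.0,0.0,0.0]]]
```

apply_moves --targets '[[0.3,[-0.19,0.01,0.59],[0,0,0]],[0.3,[-0.19,0.01,0.59],[0,0,0]],[0.3,[-0.19,0.01,0.59],[0,0,0]],[0.3,[0,0,0.33],[0,0,0]],[0.3,[0,0,0.33],[0,0,0]],[0.3,[0,0,0.33],[0,0,0]],[0.3,[0,0,0.33],[0,0,0]],[0.3,[0,0,0],[0,0,0]]]'

```text
t: 14.12
ee_pos: [508.3, 46.8, 134.4]
orientation: [-2.221, -2.221, 0.002]
ft_force: [-0.0, -0.3, 0.2]
width: 56.9
grasp_force: 0.0
```

apply_moves --targets '[[-1,[0,0,0],[0,0,0]],[-1,[0,0,0],[0,0,0]],[-1,[0,0,0],[0,0,0]],[-1,[0,0,0],[0,0,0]],[-1,[0,0,0],[0,0,0]],[-1,[0,0,0],[0,0,0]],[-1,[0,0,0],[0,0,0]]]'

```text
t: 15.0
ee_pos: [509.4, 46.7, 136.1]
orientation: [2.221, 2.22, 0.001]
ft_force: [-2.0, -0.0, 5.8]
width: 29.7
grasp_force: 30.0
```

apply_moves --targets '[[-1,[0,0,-0.1],[0,0,0]],[-1,[0,0,-0.2],[0,0,0]],[-1,[0,0,-0.3],[0,0,0]],[-1,[0,0,0],[0,0,0]],[-1,[0,0,0],[0,0,0]]]'

```text
t: 15.62
ee_pos: [509.1, 46.7, 165.9]
orientation: [2.221, 2.22, 0.001]
ft_force: [-0.4, 1.0, -3.0]
width: 29.7
grasp_force: 30.0
```

```bash
python3 - <<'E'
from h import *
o=ctrl.get_obs(); print(o["t"],o["ee_pos"],o["width"],o["ft_force"],o["moment"])
s=ctrl.get_image("scene")
cv2.imwrite("pics/s5.png",cv2.resize(s["pixels"][90:300,230:450],None,fx=2.7,fy=2.7,interpolation=cv2.INTER_CUBIC))
for l in ("crown","strap_a","bar_mid","rail_stand"):
    for k in ctrl.pinpoint(l,"scene")[:2]: print(l,round(k["score"],2),np.round(k["xy"]),"exp crown",proj(s,o["ee_pos"]+[0,0,16]).round())
E
```

```text
15.625 [509.11241882  46.7453416  165.86208501] 29.72219578267582 [-0.38507368  1.00550827 -3.02476378] [-0.02232433  0.04557116  0.00453907]
crown 0.75 [330. 197.] exp crown [326. 198.]
strap_a 0.94 [340. 198.] exp crown [326. 198.]
strap_a 0.69 [306. 228.] exp crown [326. 198.]
```

View pics/s5.png

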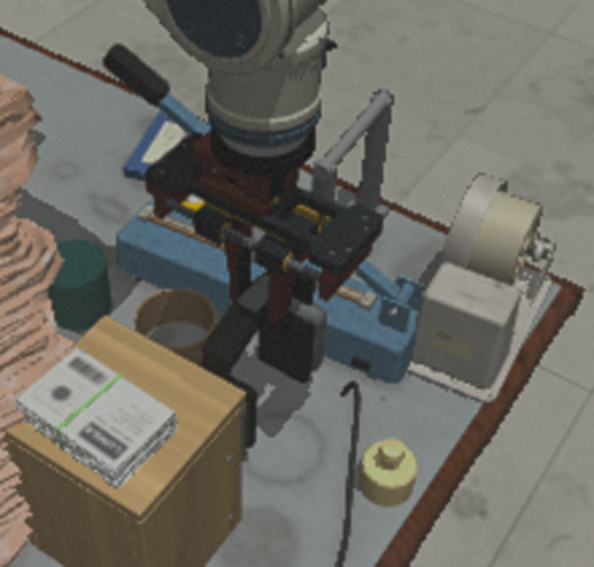

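The ears hang level from the gripper, with the crown at crop (258,290). The path over the sealer is clear if I go high.

apply_moves --targets '[[-1,[0,0,-0.6],[0,0,0]],[-1,[0,0,-0.8],[0,0,0]],[-1,[0,0,-0.8],[0,0,0]],[-1,[0,0,-0.8],[0,0,0]],[-1,[0,0,-0.8],[0,0,0]],[-1,[0,0,-0.8],[0,0,0]],[-1,[0.3,0,0],[0,0,0]],[-1,[0.5,-0.1,0],[0,0,0]]]'

```text
t: 16.88
ee_pos: [503.5, 87.3, 394.3]
orientation: [2.223, 2.22, -0.001]
ft_force: [-0.4, -0.1, -3.0]
width: 29.5
grasp_force: 30.0
```

apply_moves --targets '[[-1,[0.6,-0.2,0],[0,0,0]],[-1,[0.5,-0.2,0],[0,0,0]],[-1,[0.2,-0.1,0],[0,0,0]],[-1,[0,0,0],[0,0,0]],[-1,[0,0,0],[0,0,0]]]'

```text
t: 17.5
ee_pos: [479.1, 151.4, 395.1]
orientation: [2.221, 2.22, -0.001]
ft_force: [-0.2, 0.1, -1.9]
width: 29.7
grasp_force: 30.0
```

```bash
python3 - <<'E'
from h import *
w=wrist(); o=ctrl.get_obs(); print(o["t"],o["ee_pos"],o["width"],o["ft_force"],np.round(o["qpos"],2))
cv2.imwrite("pics/w6.png",w["pixels"])
for l,z in dict(bar_mid=165,rail_stand=0).items():
    for k in ctrl.pinpoint(l,"wrist")[:2]: print(l,round(k["score"],2),np.round(k["xy"]),np.round(atz(w,k["xy"],z),1))
m=ctrl.masks_of("bar_mid","wrist")
if m: print(m[0]["bbox"],m[0]["score"])
print("exp",proj(w,[443,301,165]),proj(w,[443,225,165]),proj(w,[443,377,165]))
E
```

```text
17.55 [479.16591268 151.23276289 395.28106903] 29.454540429407114 [ 0.06755922 -0.2926327  -2.314321  ] [ 0.28  0.07  1.69 -0.    1.38  0.28]
bar_mid 0.79 [285.  14.] [445.3 303.5 165. ]
rail_stand 0.67 [299.  39.] [451.1 301.7   0. ]
[276.3, 0.0, 315.7, 89.4] 0.92
exp [282.58686179  16.69638031] [284.63987398  94.96772693] [280.26922081 -71.66397217]
```

View pics/w6.png

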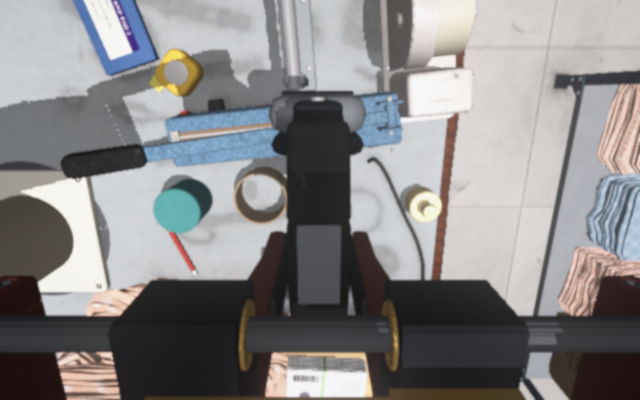

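The wrist view shows the bar at the upper edge, near column 290, partly off the frame, with the ears held straight. I'll step sideways to see the whole bar.

apply_moves --targets '[[-1,[0.4,0.4,0],[0,0,0]],[-1,[0.6,0.4,0],[0,0,0]],[-1,[0.3,0.3,0],[0,0,0]],[-1,[0,0,0],[0,0,0]],[-1,[0,0,0],[0,0,0]],[-1,[0,0,0],[0,0,0]]]'

```text
t: 18.45
ee_pos: [533.5, 216.1, 395.8]
orientation: [2.222, 2.22, 0.0]
ft_force: [-0.2, -0.7, -1.7]
width: 29.4
grasp_force: 30.0
```

```bash
python3 - <<'E'
from h import *
w=wrist(); o=ctrl.get_obs(); print(o["t"],o["ee_pos"],o["ft_force"])
cv2.imwrite("pics/w7.png",w["pixels"])
for l,z in dict(bar_mid=165,rail_stand=0).items():
    for k in ctrl.pinpoint(l,"wrist")[:2]: print(l,round(k["score"],2),np.round(k["xy"]),np.round(atz(w,k["xy"],z),1))
for k in ctrl.masks_of("rail_stand","wrist")[:1]:
    print(k["bbox"],k["score"])
    M=k["region"]
    for r in range(int(k["bbox"][1]),int(k["bbox"][3]),6):
        c=np.flatnonzero(M[r]); 
        if len(c): print(r,c.min(),c.max(),atz(w,(c.min(),r),157).round(1)[:2],atz(w,(c.max(),r),157).round(1)[:2])
t=ctrl.get_image("top")
print([ (round(k["score"],2),atz(t,k["xy"],165).round(1)) for k in ctrl.pinpoint("bar_mid","top")])
E
```

```text
18.5 [533.61681895 216.23710976 395.8596901 ] [-0.29006942  0.24874557 -1.63324931]
rail_stand 0.67 [261.  84.] [446.5 304.5   0. ]
[217.2, 2.7, 277.5, 151.2] 0.83
8 220 238 [432.9 375.6] [451.4 375.6]
14 218 244 [430.4 370. ] [457.2 370. ]
20 219 250 [431.  364.4] [463.1 364.4]
26 224 256 [435.7 358.8] [469.  358.7]
32 226 270 [437.4 353. ] [483.3 353. ]
38 227 271 [438.  347.3] [484.1 347.2]
44 227 272 [437.6 341.4] [485.  341.4]
50 227 272 [437.1 335.6] [484.7 335.6]
56 228 273 [437.8 329.7] [485.6 329.6]
62 229 273 [438.4 323.7] [485.3 323.7]
68 230 274 [439.  317.6] [486.2 317.6]
74 231 275 [439.7 311.6] [487.1 311.5]
80 232 276 [440.3 305.4] [487.9 305.4]
86 233 276 [441.  299.2] [487.7 299.2]
92 234 277 [441.6 293. ] [488.6 292.9]
98 234 274 [441.2 286.6] [485.1 286.6]
104 235 270 [441.9 280.3] [480.4 280.2]
110 236 268 [442.5 273.8] [478.  273.8]
116 237 267 [443.2 267.3] [476.6 267.3]
122 237 269 [442.8 260.8] [478.6 260.8]
128 238 272 [443.5 254.2] [481.7 254.1]
134 239 268 [444.2 247.5] [476.9 247.5]
140 236 261 [440.3 240.7] [468.7 240.7]
146 239 256 [443.3 233.9] [462.7 233.9]
[]
```

```bash
python3 - <<'E'
from h import *
g=cv2.cvtColor(cv2.imread("pics/w7.png"),cv2.COLOR_BGR2GRAY)
for r in (40,60,80,100,120): print(r,list(range(220,262))[0],g[r,220:282].tolist())
E
```

```text
40 220 [230, 230, 230, 229, 226, 207, 180, 175, 189, 203, 216, 227, 232, 231, 225, 213, 201, 189, 174, 157, 144, 157, 182, 186, 172, 158, 141, 118, 101, 96, 98, 99, 101, 103, 108, 113, 119, 122, 124, 129, 138, 155, 180, 200, 209, 210, 210, 210, 208, 200, 182, 178, 207, 226, 229, 230, 230, 230, 230, 230, 231, 230]
60 220 [133, 133, 133, 134, 134, 136, 142, 161, 174, 170, 176, 192, 206, 218, 228, 232, 231, 223, 211, 198, 185, 168, 153, 153, 179, 200, 208, 208, 208, 208, 207, 206, 207, 207, 207, 207, 207, 207, 207, 208, 209, 209, 209, 210, 210, 209, 210, 209, 210, 210, 209, 202, 184, 170, 183, 205, 217, 219, 220, 220, 220, 220]
80 220 [132, 133, 134, 136, 136, 136, 136, 135, 135, 135, 132, 136, 155, 178, 194, 208, 221, 229, 232, 230, 221, 208, 195, 180, 162, 143, 128, 126, 126, 126, 126, 126, 125, 126, 126, 126, 126, 126, 126, 126, 126, 125, 125, 125, 126, 126, 126, 125, 127, 126, 127, 127, 126, 122, 113, 101, 100, 110, 116, 118, 117, 117]
100 220 [127, 128, 128, 130, 130, 130, 130, 131, 133, 132, 132, 131, 131, 124, 115, 112, 118, 123, 129, 135, 139, 136, 129, 121, 115, 108, 101, 93, 91, 102, 117, 122, 124, 124, 124, 123, 124, 124, 125, 126, 127, 127, 127, 126, 127, 126, 126, 125, 127, 127, 126, 122, 110, 97, 95, 99, 104, 109, 111, 114, 116, 120]
120 220 [134, 134, 134, 134, 134, 134, 134, 134, 135, 135, 136, 136, 136, 136, 135, 133, 127, 116, 114, 119, 124, 129, 134, 136, 132, 126, 118, 113, 105, 97, 90, 94, 109, 118, 120, 121, 121, 122, 123, 123, 122, 124, 124, 124, 124, 125, 124, 124, 121, 113, 98, 91, 102, 113, 117, 110, 93, 85, 84, 85, 86, 86]
```

View pics/w7.png

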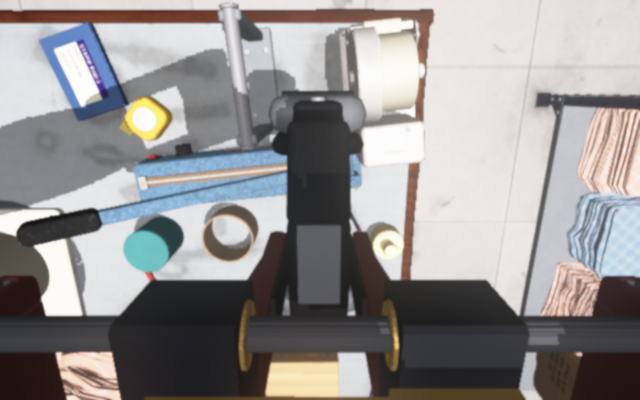

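The full bar is visible from (231,5) to (248,148), with its centreline at about columns 233, 238.5 and 244 on rows 40, 80 and 120.

```bash
python3 - <<'E'
from h import *
w=wrist(); o=ctrl.get_obs()
P=[]
for r,a,b in((40,225,240.5),(60,226.8,243.3),(80,232,245.3),(100,233.3,248.8),(120,236.5,251.2)):
    P.append(atz(w,((a+b)/2,r),157)); print(P[-1].round(1))
for uv in [(231,5),(248,148)]: print("end",atz(w,uv,160).round(1))
f=np.polyfit([p[1] for p in P],[p[0] for p in P],1); print(f,"yaw",-np.degrees(np.arctan(f[0])),"x at 303",np.polyval(f,303))
yaw=90-np.degrees(np.arctan(f[0]))
x=np.polyval(f,303); print(x,yaw)
plan([([x,303,395],Rt(yaw),-1,14)])
E
```

```text
[444.2 345.9 157. ]
[445.3 326.2 157. ]
[447.8 305.9 157. ]
[449.1 285.1 157. ]
[450.9 263.5 157. ]
end [445.4 378.3 160. ]
end [454.4 232.6 160. ]
[-8.39162646e-02  4.73101624e+02] yaw 4.796809247248157 x at 303 447.67499558837807
447.67499558837807 94.79680924724816
[[-1,[0.173,-0.172,0.001],[0.0,0.0,-0.105]],[-1,[0.198,-0.142,0.001],[0.0,0.0,-0.105]],[-1,[0.219,-0.107,0.001],[0.0,0.0,-0.105]],[-1,[0.234,-0.07,0.001],[0.0,0.0,-0.106]],[-1,[0.242,-0.03,0.001],[0.0,0.0,-0.105]],[-1,[0.244,0.01,0.001],[0.0,0.0,-0.106]],[-1,[0.239,0.05,0.001],[0.0,0.0,-0.105]],[-1,[0.227,0.089,0.001],[0.0,0.0,-0.106]]]
[[-1,[0.209,0.125,0.002],[0.0,0.0,-0.105]],[-1,[0.187,0.157,0.001],[0.0,0.001,-0.106]]]
```

apply_moves --targets '[[-1,[0.17,-0.17,0],[0,0,-0.105]],[-1,[0.2,-0.14,0],[0,0,-0.105]],[-1,[0.22,-0.11,0],[0,0,-0.105]],[-1,[0.23,-0.07,0],[0,0,-0.105]],[-1,[0.24,-0.03,0],[0,0,-0.105]],[-1,[0.24,0.01,0],[0,0,-0.105]],[-1,[0.24,0.05,0],[0,0,-0.105]],[-1,[0.23,0.09,0],[0,0,-0.105]]]'

```text
t: 19.8
ee_pos: [464.9, 286.0, 395.6]
orientation: [0.385, 3.117, -0.0]
ft_force: [0.9, -1.0, -0.6]
width: 29.7
grasp_force: 30.0
```

apply_moves --targets '[[-1,[0.21,0.12,0],[0,0,-0.105]],[-1,[0.19,0.16,0],[0,0,-0.105]],[-1,[0,0,0],[0,0,0]],[-1,[0,0,0],[0,0,0]],[-1,[0,0,0],[0,0,0]]]'

```text
t: 20.42
ee_pos: [448.1, 302.6, 395.5]
orientation: [-0.119, 3.138, -0.001]
ft_force: [-0.3, 0.2, -1.5]
width: 29.7
grasp_force: 30.0
```

```bash
python3 - <<'E'
from h import *
w=wrist(); o=ctrl.get_obs(); print(o["t"],o["ee_pos"],R.from_rotvec(o["orientation"]).as_matrix().round(3).tolist(),o["width"],o["ft_force"],np.round(o["qpos"],2))
ims={"wrist":w,"top":ctrl.get_image("top"),"scene":ctrl.get_image("scene")}
for n,i in ims.items():
    cv2.imwrite(f"pics/{n}8.png",i["pixels"])
    for l,z in dict(bar_mid=165,crown=o["ee_pos"][2]+16,strap_a=o["ee_pos"][2]-29).items():
        for k in ctrl.pinpoint(l,n)[:2]: print(n,l,round(k["score"],2),np.round(k["xy"]),np.round(atz(i,k["xy"],z),1))
plan([([447.5,303.5,245],Rt(94.5),-1,30),([447.5,303.5,190],Rt(94.5),-1,15)])
E
```

```text
20.475 [448.08115907 302.59594894 395.44325582] [[-0.997, -0.076, 0.001], [-0.076, 0.997, -0.001], [-0.001, -0.001, -1.0]] 29.70649006711124 [ 0.49086665  0.4299815  -2.33220049] [ 0.57  0.14  1.62 -0.    1.39 -1.07]
wrist crown 0.9 [319. 269.] [449.  303.1 411.4]
wrist strap_a 0.92 [314. 114.] [382.9 295.3 366.4]
top bar_mid 0.69 [223. 232.] [445.3 301.6 165. ]
top bar_mid 0.29 [192. 256.] [390.9 374.8 165. ]
top strap_a 0.78 [189. 187.] [513.9 309.  366.4]
top strap_a 0.77 [192. 256.] [386.1 295.9 366.4]
scene bar_mid 0.81 [360. 132.] [434.3 319.7 165. ]
scene crown 0.87 [371.  46.] [444.  309.9 411.4]
scene strap_a 0.94 [342.  63.] [387.6 281.5 366.4]
scene strap_a 0.78 [392.  74.] [507.1 307.5 366.4]
[[-1,[0.001,0.002,0.502],[0.0,0.0,0.0]],[-1,[0.001,0.003,0.501],[0.0,0.0,0.0]],[-1,[0.001,0.002,0.502],[0.0,0.0,0.0]],[-1,[0.001,0.003,0.501],[0.0,0.0,0.0]],[-1,[0.002,0.002,0.502],[0.0,0.0,0.0]],[-1,[0.001,0.003,0.501],[0.0,0.0,0.0]],[-1,[0.0,0.0,0.275],[0.0,0.0,0.0]],[-1,[0.0,0.0,0.275],[0.0,0.0,0.0]]]
[[-1,[0.0,0.0,0.275],[0.0,0.0,0.0]],[-1,[0.001,0.0,0.275],[0.0,0.0,0.0]]]
```

apply_moves --targets '[[-1,[0.01,0,0.5],[0,0,0]],[-1,[0.01,0,0.5],[0,0,0]],[-1,[0.01,0,0.5],[0,0,0]],[-1,[0,0.01,0.5],[0,0,0]],[-1,[0,0.01,0.5],[0,0,0]],[-1,[0,0,0.5],[0,0,0]],[-1,[0,0,0.4],[0,0,0]],[-1,[0,0,0.3],[0,0,0]]]'

```text
t: 22.02
ee_pos: [446.3, 303.6, 209.6]
orientation: [-0.123, 3.139, -0.001]
ft_force: [0.7, -0.8, -2.0]
width: 30.0
grasp_force: 30.0
```

apply_moves --targets '[[-1,[0,0,0.25],[0,0,0]],[-1,[0,0,0.15],[0,0,0]],[-1,[0,0,0],[0,0,0]],[-1,[0,0,0],[0,0,0]]]'

```text
t: 22.52
ee_pos: [446.7, 303.9, 191.0]
orientation: [-0.123, 3.138, -0.0]
ft_force: [-0.1, 0.8, -2.0]
width: 29.7
grasp_force: 30.0
```

```bash
python3 - <<'E'
from h import *
w=wrist(); o=ctrl.get_obs(); print(o["t"],o["ee_pos"],o["width"],o["ft_force"],o["moment"])
ims={"wrist":w,"top":ctrl.get_image("top"),"scene":ctrl.get_image("scene")}
for n,i in ims.items():
    cv2.imwrite(f"pics/{n}9.png",i["pixels"])
    for l,z in dict(bar_mid=165,crown=o["ee_pos"][2]+15,strap_a=o["ee_pos"][2]-30).items():
        for k in ctrl.pinpoint(l,n)[:2]: print(n,l,round(k["score"],2),np.round(k["xy"]),np.round(atz(i,k["xy"],z),1))
E
```

```text
22.575 [446.76534308 303.93210375 191.07739081] 29.780391237231647 [ 0.20131559  0.22132091 -2.12560831] [ 0.04198086 -0.0216427   0.03765449]
wrist bar_mid 0.46 [ 86. 101.] [383.6 178.8 165. ]
wrist crown 0.84 [320. 265.] [446.1 304.7 206.1]
wrist strap_a 0.71 [314. 115.] [382.1 296.5 161.1]
top bar_mid 0.67 [222. 233.] [443.5 303.7 165. ]
top crown 0.8 [219. 232.] [441.8 299.4 206.1]
top strap_a 0.81 [220. 205.] [510.8 313.7 161.1]
top strap_a 0.72 [226. 256.] [388.6 294.6 161.1]
scene bar_mid 0.72 [359. 132.] [430.6 321.6 165. ]
scene crown 0.96 [366. 125.] [454.7 308.6 206.1]
scene strap_a 0.79 [338. 129.] [373.1 299.9 161.1]
scene strap_a 0.7 [382. 146.] [511.1 307.3 161.1]
```

apply_moves --targets '[[-1,[0,0,0.1],[0,0,0]],[-1,[0,0,0.1],[0,0,0]],[-1,[0,0,0.06],[0,0,0]],[-1,[0,0,0.04],[0,0,0]],[-1,[0,0,0.04],[0,0,0]],[-1,[0,0,0],[0,0,0]]]'

```text
t: 23.88
ee_pos: [446.3, 303.6, 173.3]
orientation: [-0.123, 3.139, -0.001]
ft_force: [0.0, -0.7, -1.5]
width: 29.9
grasp_force: 30.0
```

apply_moves --targets '[[-1,[0,0,0.02],[0,0,0]],[-1,[0,0,0.02],[0,0,0]],[-1,[0,0,0],[0,0,0]]]'

```text
t: 24.25
ee_pos: [446.4, 303.6, 171.4]
orientation: [-0.123, 3.138, -0.001]
ft_force: [1.3, 0.7, -2.1]
width: 30.0
grasp_force: 30.0
```

apply_moves --targets '[[-1,[0,0,0.02],[0,0,0]],[-1,[0,0,0],[0,0,0]],[-1,[0,0,0],[0,0,0]]]'

```text
t: 24.62
ee_pos: [446.5, 303.7, 170.8]
orientation: [-0.123, 3.138, -0.001]
ft_force: [-2.4, -1.4, 4.2]
width: 29.6
grasp_force: 30.0
```

apply_moves --targets '[[-1,[0,0,0.02],[0,0,0]],[-1,[0,0,0],[0,0,0]],[-1,[0,0,0],[0,0,0]]]'

```text
t: 25.0
ee_pos: [446.6, 303.7, 170.7]
orientation: [-0.123, 3.138, -0.0]
ft_force: [-3.9, -3.4, 14.2]
width: 29.7
grasp_force: 30.0
```

Contact at a TCP height of about 170.8. I'll ease back the overpress, then open gently.

apply_moves --targets '[[-1,[0,0,-0.025],[0,0,0]],[-1,[0,0,0],[0,0,0]],[-0.25,[0,0,0],[0,0,0]],[-0.2,[0,0,0],[0,0,0]],[-0.1,[0,0,0],[0,0,0]],[0,[0,0,0],[0,0,0]],[0.1,[0,0,0],[0,0,0]],[0.1,[0,0,0],[0,0,0]]]'

```text
t: 26.0
ee_pos: [446.4, 303.7, 170.7]
orientation: [-0.123, 3.138, -0.001]
ft_force: [1.1, -0.9, 0.2]
width: 48.6
grasp_force: 0.0
```

```bash
python3 - <<'E'
from h import *
o=ctrl.get_obs(); print(o["t"],o["ee_pos"],o["width"],o["ft_force"])
for n in("top","scene"):
    i=ctrl.get_image(n); cv2.imwrite(f"pics/{n}10.png",i["pixels"])
    for l,z in dict(crown=185,strap_a=140).items():
        for k in ctrl.pinpoint(l,n)[:2]: print(n,l,round(k["score"],2),np.round(k["xy"]),np.round(atz(i,k["xy"],z),1))
E
```

```text
26.0 [446.42335178 303.6668087  170.71549505] 48.57126274043427 [ 1.06784305 -0.9031181   0.21148964]
top crown 0.94 [220. 230.] [448.3 303.7 185. ]
top strap_a 0.7 [225. 204.] [515.4 306.6 140. ]
scene crown 0.57 [363. 131.] [450.2 303.8 185. ]
scene strap_a 0.98 [338. 137.] [379.5 295.8 140. ]
scene strap_a 0.83 [379. 152.] [506.2 305.9 140. ]
```

Released. Rising straight up and away, then checking.

apply_moves --targets '[[0.1,[0,0,-0.1],[0,0,0]],[0.1,[0,0,-0.3],[0,0,0]],[0.1,[0,0,-0.6],[0,0,0]],[0.1,[0,0,-0.8],[0,0,0]],[0.1,[0,0,-0.8],[0,0,0]],[0.1,[0,0,-0.5],[0,0,0]],[0.1,[0,0,0],[0,0,0]],[0.1,[0,0,0],[0,0,0]]]'

```text
t: 27.3
ee_pos: [445.8, 303.4, 325.1]
orientation: [-0.123, 3.139, -0.002]
ft_force: [-0.8, -0.0, -1.0]
width: 48.2
grasp_force: 0.0
```

```bash
python3 - <<'E'
from h import *
w=wrist(); o=ctrl.get_obs(); print(o["t"],o["ee_pos"],o["ft_force"])
ims={"wrist":w,"top":ctrl.get_image("top"),"scene":ctrl.get_image("scene")}
for rep in range(2):
  for n,i in ims.items():
    for l,z in dict(crown=185,strap_a=140,bar_mid=165).items():
        for k in ctrl.pinpoint(l,n)[:2]: print(n,l,round(k["score"],2),np.round(k["xy"],1),np.round(atz(i,k["xy"],z),1))
  break
for l in("label_bundle","brass_weight","core_card"): print(l,[k["xy"] for k in ctrl.pinpoint(l,"scene")[:1]])
a=cv2.resize(ims["wrist"]["pixels"],(480,300)); b=cv2.resize(ims["scene"]["pixels"][80:240,300:450],(300,300),interpolation=cv2.INTER_CUBIC)
cv2.imwrite("pics/final.png",np.hstack([a,b]))
E
```

```text
27.35 [445.62238443 303.31399743 324.59783096] [-0.42325116 -0.39798088 -0.36770234]
wrist strap_a 0.56 [318.  108.5] [384.  297.9 140. ]
wrist strap_a 0.56 [315.6 233.7] [512.9 305.5 140. ]
top crown 0.79 [220.3 233.7] [439.9 302.2 185. ]
top strap_a 0.97 [223.7 205.4] [512.2 310.4 140. ]
top strap_a 0.81 [225.6 257.2] [387.3 301.2 140. ]
top bar_mid 0.98 [223.6 232.9] [443.2 300.6 165. ]
scene crown 0.62 [363.8 128.1] [444.9 318.4 185. ]
scene strap_a 0.9 [379.8 151.2] [506.1 309.  140. ]
scene strap_a 0.6 [337.6 135.5] [373.5 300.1 140. ]
scene bar_mid 0.65 [361.2 130.6] [432.3 329.1 165. ]
label_bundle [[267.5, 248.8]]
brass_weight [[371.5, 269.9]]
core_card [[295.2, 218.0]]
```

```bash
python3 -c "
from workcell import ctrl
print(ctrl.close_job())"
```

```text
the job is handed in; nothing more can be done
None
```

The ear defenders are drawn out, regrasped by the headband, hung across the rail bar and let go, and the job is handed in at about 27 s. The final check used network detections only, since my picture allowance was used up. They put a cup on each side of the bar, with the label bundle, brass weight and core within a few pixels of their starting positions. While being drawn out, the leading cup pressed on the cord end at about 8 N, and I backed it off.

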